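Plumb gauge on the bearer crown

TASK

Take the wooden plumb gauge out of its bin compartment, stand the middle of its foot square across the round crown of the stepped wooden bearer block, and gently rock it sideways until its swinging pointer settles over the middle of the small steel tab on the dial. Finish while holding it there, still in the gripper and leaning, its foot resting on the crown alone, so that the slope can be marked off. Leave the cups and other things on the bench where they are, and the other parts in their bin.

Things in the scene. Friction and masses are not known exactly. Their poses are not given: they have to be found in the camera images.
- gauge: wooden plumb gauge, 0.27 to 0.43 kg, 165 mm tall, upright in a bin compartment. Origin: centre of the foot's flat underside; z up, y along the foot, x out of the dial face (roughly away from the robot at the start). Foot 40 (x) x 110 (y) x 12 mm; dial board 90 mm wide, z 10 to 105, x -10 to -4 mm; on top a handle block 24 (x) x 30 (y) mm, z 103 to 165 mm, at x = y = 0, gripped from above across its 30 mm.
- pointer (a joint): angle (rad) of the gauge's swinging pointer (dark rod with a round bob, 60 mm) about the gauge's x axis, pivot at x = y = 0, z = 92 mm of the gauge. 0: straight to the foot; positive: tip to the gauge's +y side. It hangs plumb once settled (period 0.4 s, dies out in about 1 s): when the gauge leans by a to its +y side (+y end of foot lower) it reads +a. Stops at +-0.6.
- mark (a joint): angle (rad) of the steel tab (8 mm wide, 12 mm tall, on the dial 64 to 76 mm below the same pivot, just past the pointer's tip), in the same sense as pointer: 0.14 to 0.28, set differently each time, always on the +y side. Clamped by a stiff screw; not to be shifted. Pointer on mark: the two angles agree.
- pointer_tip (a point): point at the pointer's tip, 63 mm from the pivot
- mark_point (a point): point just above the middle of the tab's top edge, 63 mm from the pivot: where the pointer's tip must settle
- bin: grey plastic bin fixed to the bench, 236 (x) x 146 (y) x 45 mm tall, open on top, walls and floor 5 mm. Origin: centre of its underside. Two partitions make three compartments in a row along x, centres at x = -77, 0, +77 mm, each about 72 (x) x 136 (y) mm: one holds the gauge, one the spacer, one the prop, in any order.
- bearer: stepped pale wooden block fixed to the bench, 80 (x) x 96 (y) mm. Origin: centre of its underside. Along its middle a crown: rail with round top (radius 12 mm, axis along x, 80 mm long, axis height 50 mm, top at 62 mm). Uneven shoulders beside it: 40 mm high near the +y edge, else 34 mm. A gauge let go topples onto a shoulder, leaning over 0.36 rad, past every mark.
- crown (a point): middle of the top line of the bearer's crown, 62 mm above the bench; the point's axes are those of the bearer
- spacer: bystander: pale wooden block 40 x 90 x 30 mm lying in a bin compartment
- prop: bystander: fired-clay ring 52 mm across, 34 mm high, in a bin compartment
- cup_a: bystander: white mug, 84 mm across, 65 mm high; origin centre of underside
- cup_b: bystander: white bowl, 90 mm across, 55 mm high
- cup_c: bystander: white mug, 84 mm across, 65 mm high
- mould: bystander: plaster mould, stepped cone 100 mm across, 60 mm high
- brush: bystander: a hand brush lying on the bench
Not all that is in view belongs to the job. What is meant by the gauge is not blue or white, and is the smaller of those in its own colour.

How it is judged (in metres and radians):
On the way:
1. the gauge is lifted clear of the bin in the gripper (height (world z) of gauge above 0.055 m and contact force between the fingers and gauge above 0.5 N and contact force between gauge and bin below 0.05 N), for 0.1 s.
At the end, for the whole second after the job is handed in: Gauge in the gripper, foot on the crown only (over 0.3 N), mid-foot within 20 mm across and 30 mm along of the crown's middle, square within 0.3 rad, leaning 0.07 to 0.35 rad; pointer tip still and within 4 mm of the tab's middle; bench things moved under 30 mm, bin parts still in (contact force between the fingers and gauge above 0.5 N and contact force between gauge and bearer above 0.3 N and contact force between gauge and table below 0.05 N and contact force between gauge and bin below 0.05 N and x of gauge in the frame of crown between -0.03 and 0.03 m and y of gauge in the frame of crown between -0.02 and 0.02 m and z of gauge in the frame of crown between -0.01 and 0.01 m and angle between the x axis of gauge and the x axis of bearer, either way round below 0.3 rad and z of crown in the frame of gauge below 0.008 m and angle between gauge's own z axis and vertical between 0.07 and 0.35 rad and distance between pointer_tip and mark_point below 0.004 m and velocity of joint pointer between -0.4 and 0.4 rad/s and angular speed of gauge below 0.15 rad/s and linear speed of gauge below 0.02 m/s and distance of each of cup_a, cup_b, cup_c, mould, brush from where it was at the start of the episode below 0.03 m and height (world z) of each of spacer, prop below 0.05 m); the arm keeps its last pose, push and grip.
It fails at once if a bystander on the bench is shoved or knocked over (distance of any of cup_a, cup_b, cup_c, mould, brush from where it was at the start of the episode above 0.03 m).
It fails at once if the spacer or the prop is taken out of the bin (height (world z) of any of spacer, prop above 0.05 m).
It fails at once if the gauge is banged or pressed hard on the bearer (contact force between gauge and bearer above 60 N).
It also fails if it takes over 53 s, if anything falls off the work surface, if the arm or the gripper's body presses on something with over 40 N, if the wrist force passes 120 N, or if a joint passes its speed limit or range.

ROBOT

A 6-joint arm with a two-finger parallel gripper is mounted at the origin on the work surface. World frame = base frame: x ahead of the robot, y to its left, z up, the work surface at z = 0. Lengths are in mm, angles in rad, forces in N, time in s.
With the tool pointing down it reaches from about 300 to 775 mm from the base axis. Payload 14.6 kg.
Tool frame: the origin (TCP) lies between the finger pads; the fingertips stand 8 mm ahead of it and the grasp point (between the pads) lies 11 mm behind it; y points along the fingers, x is the direction in which the jaws open and shut, and the axes are right-handed (so a half turn about y gives the same grasp; the last joint's range is limited). The gripper opens to 94 mm and grips with 3 to 60 N. Pads are 16 mm wide; open, the fingers measure 119 mm over their backs; the gripper's body (75 mm by 177 mm) begins 78 mm behind the grasp point.
Start: joints at [-1.327, 0.3, 1.521, -0, 1.321, -0.067], TCP at [168.194, -523.641, 213.446] pointing down, gripper open.
Joint ranges: [-3.03, 3.03], [-0.79, 2.21], [0.23, 2.52], [-1.04, 4.18], [0, 3.07], [-2.55, 2.55]. Speed limits (rad/s): [2.22, 2.22, 2.57, 3.14, 3.14, 3.14].

INTERFACE

Orientations are given as [roll, pitch, yaw] about the fixed x, y, z axes, in that order (R = Rz(yaw) Ry(pitch) Rx(roll)).
In Python, from cell import read_state, imaging, order gives the robot as it stands. The module is installed in compiled form; this text tells all that it offers.
- The arm moves only by the shell command python3 -m handwheel 'ROWS' [FORCE]. ROWS is JSON, a list that holds one entry, the list of rows, each a list of 7 numbers: the shift along the tool's x, y, z in mm, then the turn, a rotation vector about the tool's x, y, z in degrees, then the opening, from -1 (shut) to 1 (fully open), so that 0 is half open. A call has 1 to 5 rows; each row is the pose to reach, as a shift and turn from the pose measured when the call began, along the tool's axes at that moment; what a row does not reach only later rows make up. A row lasts 1/12 s, in which the tool goes at most 41.7 mm and 7.16 degrees, less where a joint would pass 70% of its speed; a pose out of reach is approached as far as the arm can. A call with a gripper value outside its range is refused whole. The fingers move at their own pace and stop on an object; FORCE is the grip in N (left out, the last holds). Time passes only in rows, so rows that repeat a pose let the fingers close. It gives the time, the measured TCP pose, the force and the opening at its end, in the units of the state.
- read_state(): the state, without advancing time (a new reading comes with each control period).
- imaging.camera(name): name is "scene" or "top" or "wrist"; returns (picture, depth): 384x512x3 uint8, red, green, blue; 384x512 float32, mm along the optical axis (not along the pixel's ray), 0 where there is no reading.
- imaging.get_calibration(name): a dict with "mtx" (3x3 intrinsics, pixels), "dist" ([k1, k2, p1, p2, k3] as OpenCV has them; the pictures are not rectified), "world_from_camera" (4x4, takes a point from camera to world coordinates); the wrist camera has in their place "hand_eye" (4x4, takes a point from camera to tool coordinates, whose origin is the TCP and whose axes are the tool frame's). Camera axes: x right, y down, z forward; pixel columns grow to the right and rows downward; lengths in mm; the calibration is good to about 2 mm. A picture is of the moment at which its call begins: read the wrist's pose just before it. get_calibration takes no time and is no camera call.
- order.sign_off(): hands the job in, once; it reports no verdict.
The state is a dict: "clock": time; "joints": joint angles; "qd": joint speeds; "effort": joint torques, N m; "eef_pos": TCP position; "eef_rot": TCP orientation; "wrist_force": force on the tool from outside, world axes, zero at the start; "moment": the same for the moment, N m; "finger_gap": finger opening in mm.
Only numpy, scipy, OpenCV 4.12 (cv2) and the standard library are available. Lean on these libraries where they do the work, as an engineer would, in place of code of your own. Each camera call takes 0.05 s, during which the arm holds its last target.

## Working session

There is one attempt and no reset: what is moved stays moved. The work goes in short steps, Python scripts to look and compute and a shell command to move; the robot and the scene stay as the last step left them, time stands still between calls to the robot, and variables do not carry over. Pictures are saved under pics/ and viewed, and the job is handed in when it is done.

```bash
mkdir -p pics; python3 - <<'E'
from cell import read_state, imaging
import cv2,numpy as np
print(read_state())
for n in ["scene","top","wrist"]:
    p,d=imaging.camera(n); np.savez(f"pics/{n}0.npz",p=p,d=d)
    cv2.imwrite(f"pics/{n}0.png",cv2.cvtColor(p,cv2.COLOR_RGB2BGR))
    print(n,imaging.get_calibration(n))
E
```

```text
{'clock': 0.0, 'joints': array([-1.32659581e+00,  3.00459432e-01,  1.52162508e+00,  1.63361370e-06,
        1.32069096e+00, -6.65845218e-02]), 'qd': array([ 9.04492945e-04, -1.18624995e-03, -1.07529003e-03,  7.19109840e-05,
        2.12003313e-04,  1.50884544e-04]), 'effort': array([-8.33393233e-05, -5.31808519e+01, -3.52734196e+01,  7.08281645e-02,
        2.43591605e-02, -9.64658898e-05]), 'eef_pos': array([ 168.1337756 , -523.38759331,  212.87411468]), 'eef_rot': array([-1.57071605e+00,  1.18008812e-03, -1.26001164e+00]), 'wrist_force': array([-0.21251307, -0.05655632, -0.58299395]), 'moment': array([-0.02548427, -0.01370941,  0.00317895]), 'finger_gap': 93.80347997245953}
scene {'mtx': array([[411.8410001 ,   0.        , 256.21480046],
       [  0.        , 411.8410001 , 188.3040932 ],
       [  0.        ,   0.        ,   1.        ]]), 'dist': array([0.00877216, 0.        , 0.        , 0.        , 0.        ]), 'world_from_camera': array([[-8.15629867e-02,  8.49640192e-01, -5.21017296e-01,
         1.11999832e+03],
       [ 9.96658692e-01,  7.18123087e-02, -3.89158594e-02,
    
[... 705 characters left out ...]
40e+03],
       [ 0.00000000e+00,  0.00000000e+00,  0.00000000e+00,
         1.00000000e+00]])}
wrist {'mtx': array([[330.80997932,   0.        , 252.9090901 ],
       [  0.        , 330.80997932, 195.55979017],
       [  0.        ,   0.        ,   1.        ]]), 'dist': array([-0.01195562,  0.        ,  0.        ,  0.        ,  0.        ]), 'hand_eye': array([[ 9.99999042e-01,  4.57874135e-04,  1.30652005e-03,
         3.13569232e-01],
       [-1.16907633e-03, -2.26211752e-01,  9.74077449e-01,
        -1.70496011e+02],
       [ 7.41555059e-04, -9.74078043e-01, -2.26211000e-01,
         6.52542277e+01],
       [ 0.00000000e+00,  0.00000000e+00,  0.00000000e+00,
         1.00000000e+00]])}
```

View pics/scene0.png

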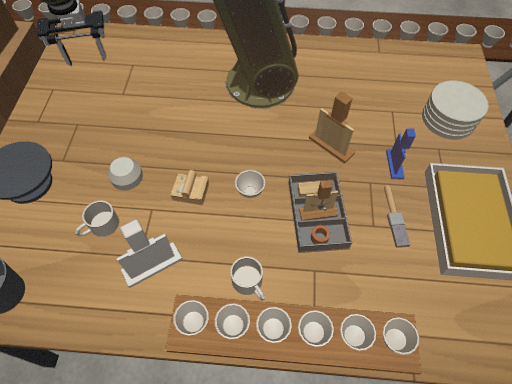

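View pics/top0.png

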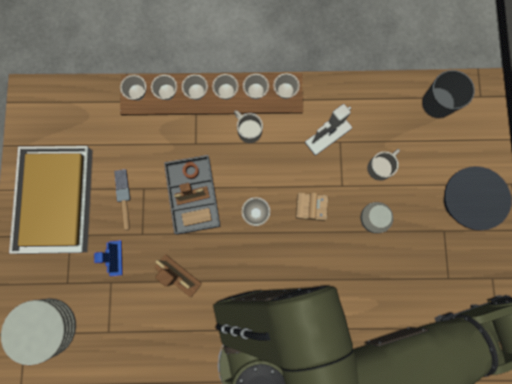

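View pics/wrist0.png

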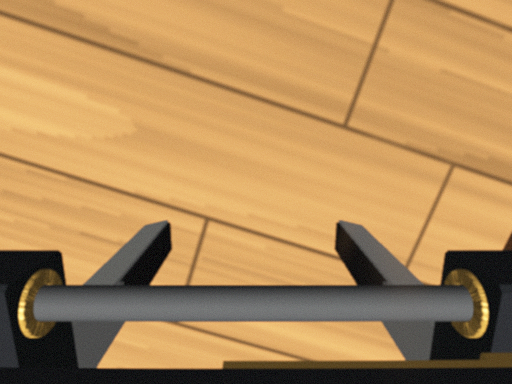

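```bash
python3 - <<'E'
import cv2,numpy as np
t=np.load("pics/top0.npz")['p'][:,:,::-1]; s=np.load("pics/scene0.npz")['p'][:,:,::-1]
a=cv2.resize(t[145:245,155:335],None,fx=4.4,fy=4.4,interpolation=cv2.INTER_CUBIC)
cv2.imwrite("pics/ct.png",a)
a=cv2.resize(s[160:260,165:355],None,fx=4.2,fy=4.2,interpolation=cv2.INTER_CUBIC)
cv2.imwrite("pics/cs.png",a)
E
```

```text
(no output)
```

View pics/ct.png

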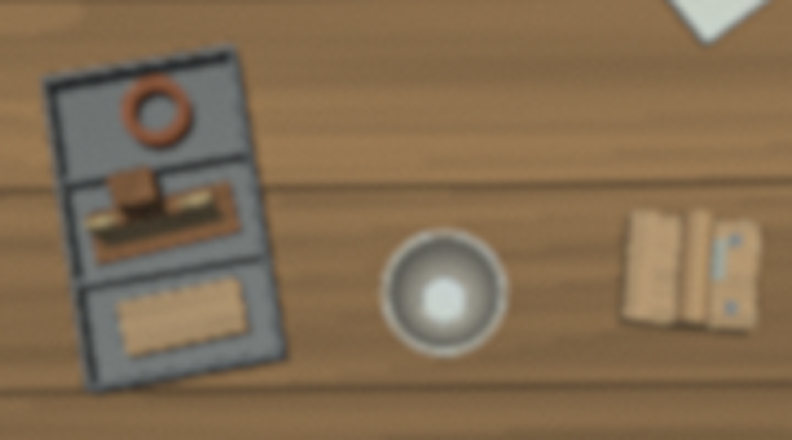

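View pics/cs.png

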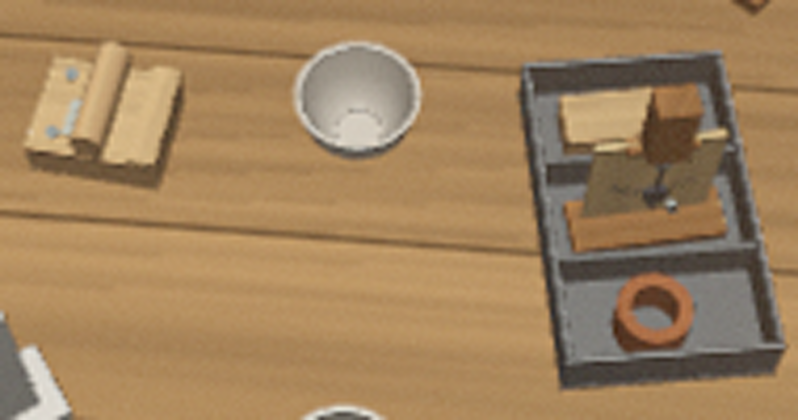

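```bash
cat > h.py <<'E'
import cv2,numpy as np
from scipy.spatial.transform import Rotation as R
from cell import imaging,read_state
def cloud(n,d,W=None):
    c=imaging.get_calibration(n); W=c["world_from_camera"] if W is None else W
    v,u=np.mgrid[0:384,0:512]
    q=cv2.undistortPoints(np.stack([u,v],-1).reshape(-1,1,2).astype(float),c["mtx"],c["dist"]).reshape(384,512,2)
    P=np.dstack([q*d[...,None],d])
    return P@W[:3,:3].T+W[:3,3]
def ray(n,uv,z=None,W=None):
    c=imaging.get_calibration(n); W=c["world_from_camera"] if W is None else W
    q=cv2.undistortPoints(np.array(uv,float).reshape(-1,1,2),c["mtx"],c["dist"]).reshape(-1,2)
    d=np.c_[q,np.ones(len(q))]@W[:3,:3].T; o=W[:3,3]
    return o+d*((z-o[2])/d[:,2])[:,None]
def proj(n,X,W=None):
    c=imaging.get_calibration(n); W=c["world_from_camera"] if W is None else W
    I=np.linalg.inv(W); r,_=cv2.Rodrigues(I[:3,:3])
    return cv2.projectPoints(np.array(X,float).reshape(-1,1,3),r,I[:3,3],c["mtx"],c["dist"])[0].reshape(-1,2)
def tool(s):
    T=np.eye(4);T[:3,:3]=R.from_euler('xyz',s['eef_rot']).as_matrix();T[:3,3]=s['eef_pos'];return T
E
python3 - <<'E'
from h import *
for n in["top","scene"]:
    f=np.load(f"pics/{n}0.npz");C=cloud(n,f['d'])
    b=(155,250,160,225) if n=="top" else (170,255,285,355)
    c=C[b[0]:b[1],b[2]:b[3]].reshape(-1,3); 
    def rect(m,l):
        p=m[:,:2].astype(np.float32); print(n,l,len(p),np.median(m,0).round(1),"mean",m.mean(0).round(1),cv2.minAreaRect(p))
    rect(c[c[:,2]>155],"handle"); rect(c[(c[:,2]>30)&(c[:,2]<60)],"bin")
    rect(c[(c[:,2]>85)&(c[:,2]<118)],"board")
    b=(180,230,285,335) if n=="top" else (165,210,165,215)
    c=C[b[0]:b[1],b[2]:b[3]].reshape(-1,3); rect(c[c[:,2]>56],"crown"); rect(c[c[:,2]>22],"bearer")
    print(np.histogram(c[:,2],bins=np.arange(-5,75,4)))
E
```

```text
top handle 113 [527.9 209.6 169.2] mean [489.1 175.1 400.4] ((418.8758544921875, 124.19529724121094), (317.0982971191406, 33.18409729003906), 38.309200286865234)
top bin 1110 [500.2 207.7  38.3] mean [522.4 208.9  38.7] ((533.5216064453125, 211.11593627929688), (236.5631866455078, 146.9703369140625), 8.821160316467285)
top board 81 [524.7 201.2 107.6] mean [525.  209.4 104.6] ((531.1051635742188, 211.90928649902344), (21.867774963378906, 87.50006103515625), 11.111655235290527)
top crown 154 [ 483.8 -177.7   60.6] mean [ 472.9 -163.5  166.5] ((401.11407470703125, -105.79045104980469), (54.788299560546875, 300.8019104003906), 49.39747619628906)
top bearer 770 [ 486.9 -174.3   36.8] mean [ 484.2 -174.5   62.3] ((403.62506103515625, -123.52522277832031), (118.86949157714844, 315.29498291015625), 56.59141540527344)
(array([675, 703, 181,  22,   3,   4,   0,  20,  92, 194, 158,  89,  13,
        11,  26,  58,  70,  26,   1]), array([-5, -1,  3,  7, 11, 15, 19, 23, 27, 31, 35, 39, 43, 47, 51, 55, 59,
       63, 67, 71]))
scene handle 148 [537.7 211.5 170.1] mean [644.  188.  341.9] ((818.58
[... 254 characters left out ...]
e board 147 [529.7 201.2 104.9] mean [527.5 210.8 102.7] ((530.2867431640625, 214.95645141601562), (23.748310089111328, 88.93965911865234), 12.082763671875)
scene crown 182 [ 488.4 -172.3   61.1] mean [ 524.3 -158.1  122.9] ((787.7131958007812, -67.95756530761719), (721.455810546875, 49.61217498779297), 19.28853416442871)
scene bearer 854 [ 493.  -167.5   37.5] mean [ 499.6 -168.    54.9] ((783.7132568359375, -85.7391357421875), (735.9617919921875, 116.46029663085938), 16.50143051147461)
(array([270, 805, 212,  33,  25,  28,  21,  32,  52, 193, 201, 125,  27,
        13,  18,  44,  98,  33,   1]), array([-5, -1,  3,  7, 11, 15, 19, 23, 27, 31, 35, 39, 43, 47, 51, 55, 59,
       63, 67, 71]))
```

```bash
python3 - <<'E'
from h import *
for n in["top","scene"]:
    f=np.load(f"pics/{n}0.npz");C=cloud(n,f['d'])
    def rect(m,l):
        p=m[:,:2].astype(np.float32); print(n,l,len(p),"mean",m.mean(0).round(1),*[np.round(x,1) for x in cv2.minAreaRect(p)])
    b=(155,250,160,225) if n=="top" else (170,255,285,355)
    c=C[b[0]:b[1],b[2]:b[3]].reshape(-1,3)
    rect(c[(c[:,2]>160)&(c[:,2]<180)],"handletop");
    b=(180,230,285,335) if n=="top" else (165,210,165,215)
    c=C[b[0]:b[1],b[2]:b[3]].reshape(-1,3); c=c[c[:,2]<70]
    k=c[c[:,2]>57];rect(k,"crown"); 
    v,w=np.linalg.eigh(np.cov(k[:,:2].T)); w=w[:,1]; print("crown dir",np.degrees(np.arctan2(w[1],w[0])))
    k=c[c[:,2]>26];rect(k,"bearer"); k=c[(c[:,2]>26)&(c[:,2]<46)]
    side=(k[:,1]>-174); print("z left/right",np.median(k[k[:,1]>-155,2]),np.median(k[k[:,1]<-190,2]))
    # handle mask by colour
    b=(175,215,170,205)if n=="top" else(170,205,300,340)
    p=f['p'][b[0]:b[1],b[2]:b[3]]
# two view handle check: project guessed
E
```

```text
top handletop 84 mean [531.6 212.9 168.3] [532.1 213. ] [23.4 29.4] 15.0
top crown 130 mean [ 487.  -178.    60.8] [ 487.9 -178.7] [21.  79.3] 83.2
crown dir 174.3281511586331
top bearer 747 mean [ 487.3 -177.7   41. ] [ 489. -179.] [95.7 81.4] 84.4
z left/right 38.57020233270441 33.43656209863218
scene handletop 106 mean [532.  214.3 169.2] [530.  214.7] [25.8 30.5] 9.9
scene crown 160 mean [ 485.5 -173.    61.2] [ 484.8 -173.5] [22.4 81.7] 84.1
crown dir 173.45463095111194
scene bearer 810 mean [ 490.6 -171.5   42.1] [ 485.6 -174.3] [96.9 84.6] 84.8
z left/right 39.10915298272744 34.84205780494494
```

```bash
cat > go.py <<'E'
import sys
from h import *
# usage: go.py x y z yawdeg [lean deg]: prints tool-frame delta to target TCP; lean = rotation about gauge/tool z
x,y,z,yw=map(float,sys.argv[1:5]); lean=float(sys.argv[5]) if len(sys.argv)>5 else 0
s=read_state();T=tool(s)
# target: tool z horizontal at yw, x=yw-90, y=down ; lean a: +y end lower
Rt=R.from_euler('z',yw,degrees=True).as_matrix()@R.from_euler('x',-lean,degrees=True).as_matrix()@np.array([[0,0,1],[-1,0,0],[0,-1,0.]])
print(s['clock'],T[:3,3].round(1),"f",s['wrist_force'].round(1),"gap",s['finger_gap'].round(1))
print("shift",(T[:3,:3].T@(np.array([x,y,z])-T[:3,3])).round(1),"turn",R.from_matrix(T[:3,:3].T@Rt).as_rotvec(degrees=True).round(2))
E
python3 go.py 532 214 213 11.5
```

```text
Traceback (most recent call last):
  File "go.py", line 8, in <module>
    print(s['clock'],T[:3,3].round(1),"f",s['wrist_force'].round(1),"gap",s['finger_gap'].round(1))
                                                                          ^^^^^^^^^^^^^^^^^^^^^
AttributeError: 'float' object has no attribute 'round'
```

```bash
sed -i "s/s\['finger_gap'\].round(1)/round(s['finger_gap'],1)/" go.py; python3 go.py 532 214 213 11.5
```

```text
0.15 [ 168.2 -523.5  213. ] f [-0.5 -0.3 -0.2] gap 93.8
shift [-590.9    0.6  572. ] turn [ 0.    6.31 -0.05]
```

```bash
python3 -m handwheel '[[[-30,0,29,0,1,0,1],[-59,0,57,0,2,0,1],[-89,0,86,0,3,0,1],[-118,0,114,0,4,0,1],[-148,0,143,0,5,0,1]]]'; python3 go.py 532 214 213 11.5
```

```text
clock: 0.57
eef_pos: [259.2, -337.1, 213.0]
eef_rot: [-1.571, 0.001, -1.349]
wrist_force: [0.6, -0.0, 0.1]
finger_gap: 94.1
0.5667 [ 259.2 -337.1  213. ] f [ 0.6 -0.   0.1] gap 94.1
shift [-4.775e+02  4.000e-01  3.875e+02] turn [ 0.    1.23 -0.06]
```

```bash
python3 -m handwheel '[[[-32,0,26,0,0.5,0,1],[-64,0,52,0,1,0,1],[-96,0,78,0,1.2,0,1],[-128,0,104,0,1.2,0,1],[-160,0,130,0,1.2,0,1]]]'; python3 go.py 532 214 213 11.5
```

```text
clock: 0.98
eef_pos: [351.0, -150.4, 213.2]
eef_rot: [-1.571, 0.001, -1.37]
wrist_force: [0.4, -1.0, -0.5]
finger_gap: 94.1
0.9833 [ 351.  -150.4  213.2] f [ 0.4 -1.  -0.5] gap 94.1
shift [-321.     0.6  250. ] turn [-0.02  0.01 -0.05]
```

```bash
python3 -m handwheel '[[[-32,0,26,0,0,0,1],[-64,0,52,0,0,0,1],[-96,0,78,0,0,0,1],[-128,0,104,0,0,0,1],[-160,0,130,0,0,0,1]]]'; python3 go.py 532 214 213 11.5
```

```text
clock: 1.4
eef_pos: [446.9, 34.6, 213.4]
eef_rot: [-1.57, 0.001, -1.37]
wrist_force: [0.5, -0.7, 0.2]
finger_gap: 94.2
1.4 [446.9  34.6 213.4] f [ 0.5 -0.7  0.2] gap 94.2
shift [-158.8    0.6  119.2] turn [-0.03  0.02 -0.04]
```

```bash
python3 -m handwheel '[[[-35,0,26,0,0,0,1],[-70,0,52,0,0,0,1],[-105,0,78,0,0,0,1],[-140,0,104,0,0,0,1],[-158,0,119,0,0,0,1]]]'; python3 -m handwheel '[[[0,0,0,0,0,0,1],[0,0,0,0,0,0,1]]]'; python3 - <<'E'
from h import *
s=read_state();p,d=imaging.camera("wrist");np.savez("pics/w1.npz",p=p,d=d,T=tool(s))
cv2.imwrite("pics/w1.png",p[:,:,::-1])
C=cloud("wrist",d,tool(s)@imaging.get_calibration("wrist")["hand_eye"]).reshape(-1,3)
k=C[(C[:,2]>164)&(C[:,2]<175)&(np.hypot(C[:,0]-532,C[:,1]-214)<40)]
print(len(k),k.mean(0),cv2.minAreaRect(k[:,:2].astype(np.float32)))
k=C[(C[:,2]>100)&(C[:,2]<116)&(np.hypot(C[:,0]-532,C[:,1]-214)<70)]
print(len(k),k.mean(0),cv2.minAreaRect(k[:,:2].astype(np.float32)))
E
python3 go.py 532 214 213 11.5
```

```text
clock: 1.82
eef_pos: [532.3, 216.1, 213.2]
eef_rot: [-1.571, 0.001, -1.368]
wrist_force: [-0.2, -1.5, -0.5]
finger_gap: 94.2
clock: 1.98
eef_pos: [532.1, 217.4, 212.1]
eef_rot: [-1.572, 0.001, -1.366]
wrist_force: [0.8, -0.3, -0.7]
finger_gap: 94.0
1488 [530.92022236 213.39919942 168.79704712] ((529.941162109375, 213.30111694335938), (24.23175048828125, 29.870798110961914), 13.052553176879883)
668 [525.53394648 213.12357278 108.49433262] ((530.22705078125, 213.31292724609375), (23.62669563293457, 88.6860122680664), 13.034086227416992)
2.0333 [532.  216.1 212.5] f [-0.6  1.4 -0.4] gap 93.9
shift [ 2.1 -0.5 -0.4] turn [ 0.07  0.15 -0.03]
```

View pics/w1.png

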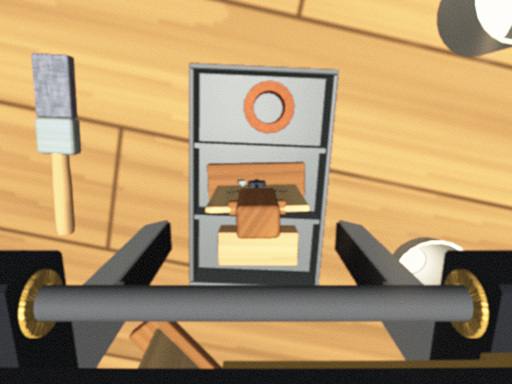

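```bash
python3 go.py 530.3 213.3 134 13; python3 -m handwheel '[[[1.5,18,-1,0,-1,0,0.6],[3,36,-2.3,0,-1.4,0,0.2],[3,54,-2.3,0,-1.4,0,0],[3,70,-2.3,0,-1.4,0,0],[3,78,-2.3,0,-1.4,0,0]]]' 40;python3 -m handwheel '[[[0,0,0,0,0,0,0],[0,0,0,0,0,0,0]]]'; python3 go.py 530.3 213.3 134 13
```

```text
2.0333 [532.  216.1 212.5] f [-0.6  1.4 -0.4] gap 93.9
shift [ 2.5 78.5 -2.1] turn [ 0.07 -1.35 -0.03]
clock: 2.45
eef_pos: [529.3, 211.1, 132.9]
eef_rot: [-1.574, 0.0, -1.345]
wrist_force: [0.1, -0.5, -0.2]
finger_gap: 64.3
clock: 2.62
eef_pos: [529.2, 210.3, 133.3]
eef_rot: [-1.574, 0.0, -1.346]
wrist_force: [1.2, -0.4, 0.5]
finger_gap: 50.8
2.6167 [529.2 210.3 133.3] f [ 1.2 -0.4  0.5] gap 50.8
shift [-2.7 -0.7  1.7] turn [ 0.2  -0.1  -0.01]
```

```bash
python3 -m handwheel '[[[-2.4,0,1.2,0,0,0,0],[-2.4,0,1.2,0,0,0,-0.5],[-2.4,0,1.2,0,0,0,-1],[-2.4,0,1.2,0,0,0,-1],[-2.4,0,1.2,0,0,0,-1]]]' 40;python3 -m handwheel '[[[0,0,0,0,0,0,-1],[0,0,0,0,0,0,-1],[0,0,0,0,0,0,-1]]]'; python3 go.py 530.3 213.3 134 13
```

```text
clock: 3.03
eef_pos: [530.0, 213.1, 133.7]
eef_rot: [-1.574, 0.0, -1.345]
wrist_force: [0.1, 1.1, 2.7]
finger_gap: 29.7
clock: 3.28
eef_pos: [530.0, 213.1, 133.7]
eef_rot: [-1.574, 0.0, -1.345]
wrist_force: [-1.5, -0.3, 0.0]
finger_gap: 30.2
3.2833 [530.  213.1 133.7] f [-1.5 -0.3  0. ] gap 30.2
shift [-0.2 -0.3  0.3] turn [ 0.16 -0.09 -0.01]
```

```bash
python3 -m handwheel '[[[0,-8,0,0,0,0,-1],[0,-25,0,0,0,0,-1],[0,-50,0,0,0,0,-1],[0,-75,0,0,0,0,-1],[0,-100,0,0,0,0,-1]]]';python3 -m handwheel '[[[0,-12,0,0,0,0,-1],[0,-18,0,0,0,0,-1],[0,-18,0,0,0,0,-1]]]'; python3 - <<'E'
from h import *
s=read_state();p,d=imaging.camera("wrist");np.savez("pics/w2.npz",p=p,d=d,T=tool(s))
cv2.imwrite("pics/w2.png",p[:,:,::-1])
p,d=imaging.camera("scene");np.savez("pics/s2.npz",p=p,d=d,T=tool(s))
cv2.imwrite("pics/s2.png",cv2.resize(p[90:250,240:400,::-1],None,fx=3.7,fy=3.7,interpolation=cv2.INTER_CUBIC))
E
python3 go.py 487 -176 200 -6
```

```text
clock: 3.7
eef_pos: [530.0, 213.0, 235.1]
eef_rot: [-1.574, 0.0, -1.345]
wrist_force: [0.6, -0.3, -2.8]
finger_gap: 29.8
clock: 3.95
eef_pos: [530.3, 213.0, 254.4]
eef_rot: [-1.572, 0.0, -1.345]
wrist_force: [0.6, -0.2, -2.8]
finger_gap: 29.8
4.05 [529.8 212.9 252.1] f [ 0.7 -0.5 -3.7] gap 30.0
shift [ 369.5   52.8 -128.3] turn [ 0.28 18.91  0.05]
```

View pics/w2.png

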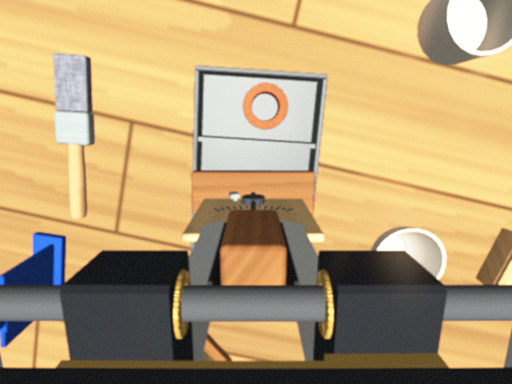

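View pics/s2.png

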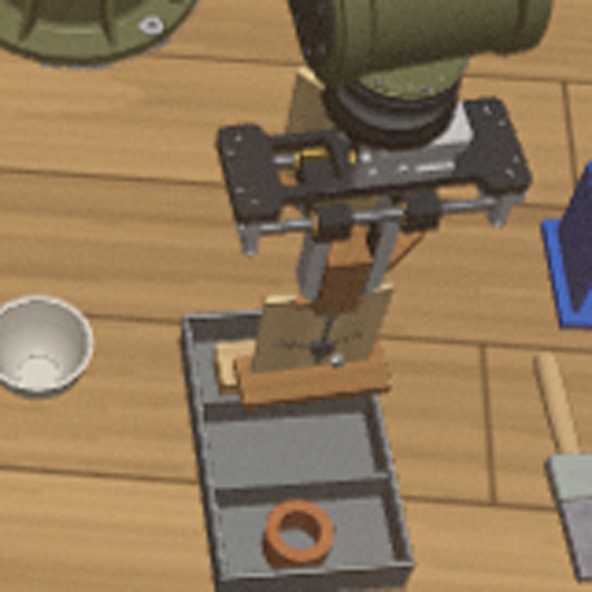

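```bash
python3 -m handwheel '[[[15,0,-5,0,1,0,-1],[50,0,-17,0,3,0,-1],[85,0,-30,0,6,0,-1],[120,0,-42,0,9,0,-1],[155,0,-54,0,12,0,-1]]]';python3 go.py 487 -176 252 -6
```

```text
clock: 4.47
eef_pos: [510.7, 48.2, 250.9]
eef_rot: [-1.578, -0.001, -1.557]
wrist_force: [1.2, 0.3, -2.7]
finger_gap: 29.9
4.4667 [510.7  48.2 250.9] f [ 1.2  0.3 -2.7] gap 29.9
shift [223.9  -0.6 -26.8] turn [0.41 6.79 0.09]
```

```bash
python3 -m handwheel '[[[35,0,-4,0,1,0,-1],[70,0,-8,0,2,0,-1],[105,0,-13,0,4,0,-1],[140,0,-17,0.4,5,0,-1],[170,0,-21,0.4,6,0,-1]]]';python3 -m handwheel '[[[20,0,-3,0,0.8,0,-1],[38,0,-5,0,0.8,0,-1],[50,0,-6,0,0.8,0,-1],[53,0,-6,0,0.8,0,-1]]]'; python3 go.py 487 -176 252 -6
```

```text
clock: 4.88
eef_pos: [491.1, -124.0, 250.0]
eef_rot: [-1.573, -0.001, -1.663]
wrist_force: [0.7, 0.7, -3.0]
finger_gap: 29.8
clock: 5.22
eef_pos: [479.7, -177.5, 249.0]
eef_rot: [-1.574, -0.001, -1.679]
wrist_force: [0.2, -0.0, -1.9]
finger_gap: 29.8
5.2167 [ 479.7 -177.5  249. ] f [ 0.2 -0.  -1.9] gap 29.8
shift [-2.3 -3.   7.1] turn [ 0.2  -0.18  0.05]
```

```bash
cat > tgt.py <<'E'
import sys,numpy as np,subprocess
# a(deg) lift [cx cy]
a,h=map(float,sys.argv[1:3]); c=np.array([487,-176.]) if len(sys.argv)<5 else np.array(list(map(float,sys.argv[3:5])))
r=np.radians(a); yw=np.radians(-6); e=np.array([-np.sin(yw),np.cos(yw)])
p=c+140.7*np.sin(r)*e; z=50+140.7*np.cos(r)+h
subprocess.run(["python3","go.py",str(p[0]),str(p[1]),str(z),"-6",str(a)])
E
python3 tgt.py 11.5 50;  python3 - <<'E'
from h import *
s=read_state();p,d=imaging.camera("wrist");np.savez("pics/w3.npz",p=p,d=d,T=tool(s))
cv2.imwrite("pics/w3.png",cv2.resize(p[150:270,180:330,::-1],None,fx=5,fy=5,interpolation=cv2.INTER_CUBIC))
p,d=imaging.camera("scene");np.savez("pics/s3.npz",p=p,d=d,T=tool(s))
cv2.imwrite("pics/s3.png",cv2.resize(p[110:220,130:250,::-1],None,fx=5,fy=5,interpolation=cv2.INTER_CUBIC))
E
```

```text
5.2167 [ 479.7 -177.5  249. ] f [ 0.2 -0.  -1.9] gap 29.8
shift [-30.3  11.1   7.1] turn [  0.22  -0.16 -11.45]
```

View pics/w3.png

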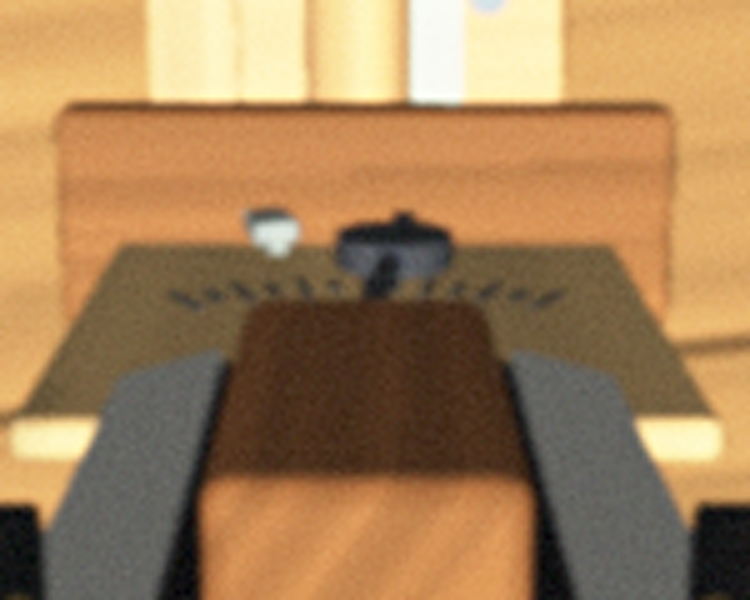

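View pics/s3.png

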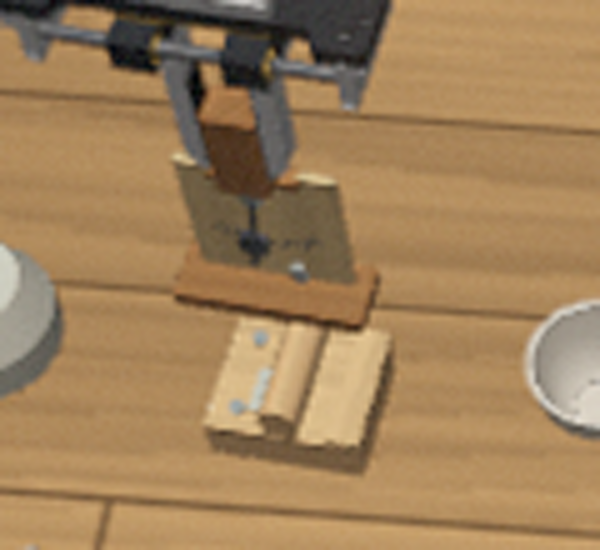

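```bash
python3 - <<'E'
from h import *
He=imaging.get_calibration("wrist")["hand_eye"]
# gauge->tool
G=np.array([[0,-1,0,0],[0,0,-1,128.7],[1,0,0,0],[0,0,0,1.]])
W=np.linalg.inv(G)@He   # gauge from camera
print("foot/board/handle corners proj->crop px")
X=[[20,55,12],[20,-55,12],[-4,45,105],[-4,-45,105],[12,15,165],[12,-15,165],[12,15,103]]
print(((proj("wrist",X,W)-[180,150]+.4)*5).round(0).tolist())
o=W[:3,3]
c=imaging.get_calibration("wrist")
for name,uv in dict(tabmid=(272,232),tabtop=(272,252),tip=(403,213)).items():
    u=np.array(uv)/5-.4+[180,150]
    q=cv2.undistortPoints(u.reshape(1,1,2),c["mtx"],c["dist"]).ravel(); d=W[:3,:3]@[*q,1]
    for xp in(-4,-2,0):
        P=o+d*((xp-o[0])/d[0]); print(name,xp,P.round(1),"ang",np.arctan2(P[1],92-P[2]).round(3))
E
```

```text
foot/board/handle corners proj->crop px
[[50.0, 112.0], [677.0, 112.0], [-1.0, 421.0], [726.0, 422.0], [188.0, 481.0], [535.0, 481.0], [240.0, 292.0]]
tabmid -4 [-4.  16.9  1.7] ang 0.185
tabmid -2 [-2.  16.4 10.2] ang 0.198
tabmid 0 [ 0.  15.9 18.8] ang 0.214
tabtop -4 [-4.  16.  17.1] ang 0.211
tabtop -2 [-2.  15.5 25.3] ang 0.229
tabtop 0 [ 0.  15.1 33.4] ang 0.252
tip -4 [ -4.   -7.7 -14.6] ang -0.072
tip -2 [-2.  -7.5 -5.6] ang -0.077
tip 0 [ 0.  -7.3  3.5] ang -0.082
```

```bash
python3 - <<'E'
from h import *
for n in("w2","w3"):
    f=np.load(f"pics/{n}.npz"); He=imaging.get_calibration("wrist")["hand_eye"]
    C=cloud("wrist",f['d'],He)
    k=C[248:262,245:262].reshape(-1,3); print(n,"handle top tool",np.median(k,0).round(1), f['d'][255,252])
    k=C[173:186,200:310].reshape(-1,3);k=k[(k[:,1]>80)&(k[:,1]<150)]; print("foot top",np.median(k,0).round(1),len(k), "x ext",k[:,0].min().round(1),k[:,0].max().round(1))
    w=np.linalg.inv(He); v,u=np.where(f['d']>0); print(f['T'][:3,3])
f=np.load("pics/w1.npz"); C=cloud("wrist",f['d'],imaging.get_calibration("wrist")["hand_eye"]); k=C[210:235,240:276].reshape(-1,3);print("w1",np.median(k,0),f['T'][2,3])
for n in["s2","s3"]:
    f=np.load(f"pics/{n}.npz");C=cloud("scene",f['d']).reshape(-1,3)
    T=f['T']; Q=(C-T[:3,3])@T[:3,:3]
    k=Q[(abs(Q[:,0])<14)&(abs(Q[:,2]-16)<3)&(Q[:,1]>90)&(Q[:,1]<150)]
    print(n,len(k),np.percentile(k[:,1],[2,20,50,80,98]).round(1))
E
```

```text
w2 handle top tool [  0.5 -35.5   7.7] 144.2406
foot top [  1.5 117.5  13.7] 1423 x ext -46.5 50.5
[530.29749056 213.035548   254.37981433]
w3 handle top tool [  0.5 -35.5   7.8] 144.55237
foot top [  2.4 117.4  13.7] 1423 x ext -46.4 50.6
[ 479.65975226 -177.49665297  249.02283418]
w1 [ 3.31230667 42.87664509 -2.41670746] 212.09167057075473
s2 28 [115.1 116.1 118.4 123.1 128.3]
s3 22 [113.2 115.  116.5 118.  124.5]
```

```bash
sed -i 's/140.7/141.4/g' tgt.py; python3 tgt.py 12 40; python3 -m handwheel '[[[-8,4,2,0,0,-3,-1],[-16,9,4,0,0,-6,-1],[-24,14,6,0,0,-9,-1],[-31,20,7,0.2,-0.2,-12,-1],[-31,20,7,0.2,-0.2,-12,-1]]]';python3 -m handwheel '[[[0,0,0,0,0,0,-1],[0,0,0,0,0,0,-1],[0,0,0,0,0,0,-1],[0,0,0,0,0,0,-1],[0,0,0,0,0,0,-1]]]';python3 -m handwheel '[[[0,0,0,0,0,0,-1],[0,0,0,0,0,0,-1],[0,0,0,0,0,0,-1],[0,0,0,0,0,0,-1],[0,0,0,0,0,0,-1]]]';python3 -m handwheel '[[[0,0,0,0,0,0,-1],[0,0,0,0,0,0,-1],[0,0,0,0,0,0,-1],[0,0,0,0,0,0,-1],[0,0,0,0,0,0,-1]]]'
cat > shot.py <<'E'
from h import *
import sys
n=sys.argv[1];x0,y0=int(sys.argv[2]),int(sys.argv[3])
s=read_state();p,d=imaging.camera("wrist");np.savez(f"pics/w{n}.npz",p=p,d=d,T=tool(s))
cv2.imwrite(f"pics/w{n}.png",cv2.resize(p[160:240,190:320,::-1],None,fx=6,fy=6,interpolation=cv2.INTER_CUBIC))
p,d=imaging.camera("scene");np.savez(f"pics/s{n}.npz",p=p,d=d,T=tool(s))
cv2.imwrite(f"pics/s{n}.png",cv2.resize(p[y0:y0+90,x0:x0+100,::-1],None,fx=6,fy=6,interpolation=cv2.INTER_CUBIC))
E
python3 shot.py 4 150 120; python3 tgt.py 12 40
```

```text
5.3167 [ 480.2 -176.1  249.4] f [-0.5  0.5 -2.7] gap 29.9
shift [-30.2  21.1   6.8] turn [  0.17  -0.1  -11.96]
clock: 5.73
eef_pos: [490.5, -143.0, 227.9]
eef_rot: [-1.572, -0.212, -1.67]
wrist_force: [-0.6, 0.0, -2.9]
finger_gap: 29.7
clock: 6.15
eef_pos: [490.5, -143.4, 228.2]
eef_rot: [-1.572, -0.211, -1.671]
wrist_force: [0.5, 0.0, -3.7]
finger_gap: 30.0
clock: 6.57
eef_pos: [490.4, -143.4, 228.2]
eef_rot: [-1.572, -0.211, -1.671]
wrist_force: [-0.5, 0.7, -3.9]
finger_gap: 29.6
clock: 6.98
eef_pos: [490.5, -143.4, 228.2]
eef_rot: [-1.572, -0.211, -1.671]
wrist_force: [0.7, -0.1, -3.3]
finger_gap: 29.7
7.0833 [ 490.4 -143.4  228.2] f [ 0.4 -0.5 -2.9] gap 29.6
shift [ 3.3  0.6 -0. ] turn [0.01 0.28 0.11]
```

View pics/w4.png

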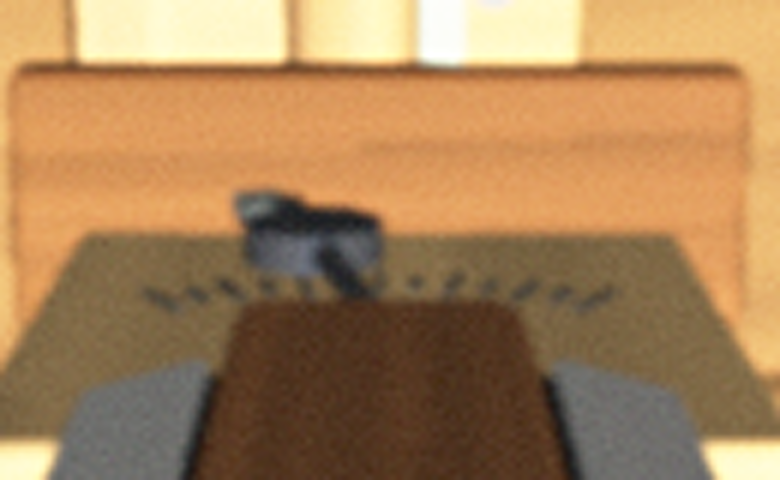

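View pics/s4.png

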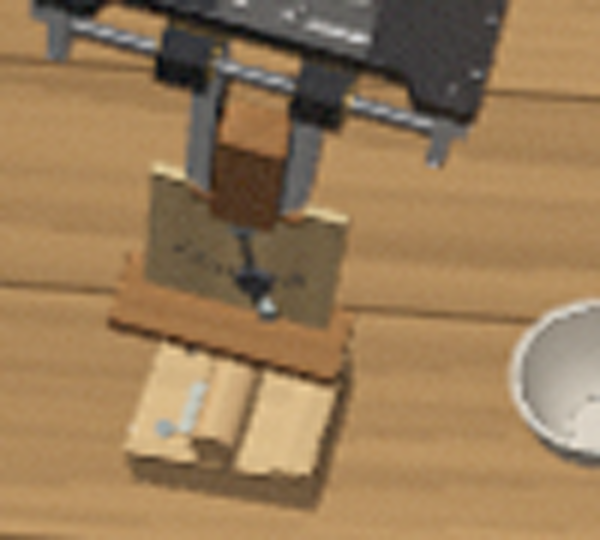

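```bash
python3 - <<'E'
from h import *
He=imaging.get_calibration("wrist")["hand_eye"];c=imaging.get_calibration("wrist");Sc=imaging.get_calibration("scene")["world_from_camera"]
G=np.array([[0,-1,0,0],[0,0,-1,129.4],[1,0,0,0],[0,0,0,1.]]) # tool from gauge
def onplane(n,u,W,xp):
    c=imaging.get_calibration(n);q=cv2.undistortPoints(np.array(u,float).reshape(1,1,2),c["mtx"],c["dist"]).ravel();d=W[:3,:3]@[*q,1];o=W[:3,3]
    return o+d*((xp-o[0])/d[0])
def blob(m,off,w=None):
    n,l,st,ce=cv2.connectedComponentsWithStats(m.astype(np.uint8))
    return [(st[i][:5].tolist(),(ce[i]+off).round(2)) for i in range(1,n) if st[i][4]>3]
for n in("w2","w3"):
    p=np.load(f"pics/{n}.npz")['p'].astype(int); a=p[188:206,222:248]
    m=(a[...,2]-a[...,0]>-15)&(a.sum(2)>330)
    for st,ce in blob(m,[222,188]):
        W=np.linalg.inv(G)@He
        P=onplane("wrist",ce,W,-3); print(n,st,ce,P.round(1),"y->m",np.arcsin(P[1]/70).round(3))
for n in("s2","s3","s4"):
    f=np.load(f"pics/{n}.npz"); W=np.linalg.inv(f['T']@G)@Sc
    X=[[-3,70*np.sin(.22),92-70*np.cos(.22)],[20,55,12],[20,-55,12],[-4,45,105],[-4,-45,105]]
    pr=proj("scene",X,W); print(n,"pred",pr.round(1).tolist())
    u,v=pr[0].round().astype(int); p=f['p'].astype(int); a=p[v-9:v+9,u-9:u+9]
    m=(a[...,2]-a[...,0]>-15)&(a.sum(2)>300)
    for st,ce in blob(m,[u-9,v-9]):
        P=onplane("scene",ce,W,-3);print(st,ce,P.round(1),"m",np.arctan2(P[1],92-P[2]).round(3))
    m=(a.sum(2)<200)
    a=p[v-22:v+4,u-16:u+8];m=(a.sum(2)<190)
    for st,ce in blob(m,[u-16,v-22]):
        P=onplane("scene",ce,W,0);print("dark",st,ce,P.round(1),"m",np.arctan2(P[1],92-P[2]).round(3))
E
```

```text
w2 [8, 5, 9, 8, 50] [234.28 196.14] [-3.  16.5  7. ] y->m 0.238
w3 [8, 5, 9, 8, 45] [234.27 196.18] [-3.  16.5  7.2] y->m 0.238
s2 pred [[329.5, 186.5], [345.3, 194.2], [305.1, 199.2], [345.9, 167.8], [311.0, 172.0]]
[9, 9, 4, 2, 6] [330.5  186.67] [-3.  18.3 22.1] m 0.256
dark [13, 0, 4, 7, 12] [327.25 166.92] [  0.   -7.4 125.6] m -2.924
dark [19, 5, 4, 5, 7] [333.86 171.43] [  0.   13.4 101.2] m 2.172
dark [11, 7, 6, 4, 10] [326.5 172.4] [  0.   -5.5 100.8] m -2.582
dark [11, 19, 6, 4, 13] [326.38 184.46] [ 0.   3.3 41.4] m 0.065
s3 pred [[189.0, 163.6], [201.1, 174.9], [163.0, 168.6], [195.9, 147.3], [162.8, 142.0]]
[8, 8, 3, 2, 4] [189.25 163.25] [-3.  16.4 25.6] m 0.242
dark [0, 0, 12, 8, 69] [178.12 145.01] [  0.   -1.4 108.4] m -3.059
dark [13, 5, 4, 1, 4] [187.5 147. ] [  0.   23.7 106.2] m 2.11
dark [5, 9, 6, 12, 30] [180.27 157.97] [ 0.  -4.9 49.3] m -0.114
s4 pred [[193.6, 170.8], [204.9, 183.3], [166.7, 173.0], [207.0, 157.8], [173.9, 148.6]]
[8, 8, 3, 2, 5] [193.8 170.6] [-3.  15.7 25. ] m 0.231
dark [7, 0, 12, 9, 98] [190.68 152.77] [  0.    0.8 113.3] m 3.105
dark [11, 10, 6, 12, 26] [191.46 165.58] [ 0.   7.6 52.5] m 0.191
```

```bash
python3 tgt.py 13.75 10; python3 -m handwheel '[[[0,7,0,0,0,-0.6,-1],[1,14,0,0,0.2,-1.2,-1],[1,20,0,0,0.2,-1.7,-1],[1,25,0,0,0.2,-1.7,-1],[1,28,0,0,0.2,-1.7,-1]]]'; python3 tgt.py 13.75 0
```

```text
7.0833 [ 490.4 -143.4  228.2] f [ 0.4 -0.5 -2.9] gap 29.6
shift [-7.3 30.   0. ] turn [ 0.    0.28 -1.64]
clock: 7.5
eef_pos: [489.5, -150.2, 199.9]
eef_rot: [-1.572, -0.241, -1.674]
wrist_force: [0.6, 0.9, -4.5]
finger_gap: 29.5
7.5 [ 489.5 -150.2  199.9] f [ 0.6  0.9 -4.5] gap 29.5
shift [-10.5  10.4   0.3] turn [0.07 0.1  0.05]
```

```bash
python3 -m handwheel '[[[-3,0,0,0,0,0,-1],[-7,0,0,0,0,0,-1],[-10.5,2,0,0,0,0,-1],[-10.5,4,0,0,0,0,-1]]]';python3 -m handwheel '[[[0,0,0,0,0,0,-1],[0,0,0,0,0,0,-1]]]'; python3 tgt.py 13.75 0; python3 shot.py 5 150 120
```

```text
clock: 7.83
eef_pos: [490.6, -140.4, 193.4]
eef_rot: [-1.572, -0.241, -1.673]
wrist_force: [-0.1, -0.2, -3.6]
finger_gap: 29.8
clock: 8.0
eef_pos: [490.6, -140.3, 193.4]
eef_rot: [-1.572, -0.241, -1.673]
wrist_force: [-0.8, -0.0, -3.4]
finger_gap: 29.8
8.0 [ 490.6 -140.3  193.4] f [-0.8 -0.  -3.4] gap 29.8
shift [0.8 6.4 0.2] turn [0.04 0.14 0.04]
```

View pics/s5.png

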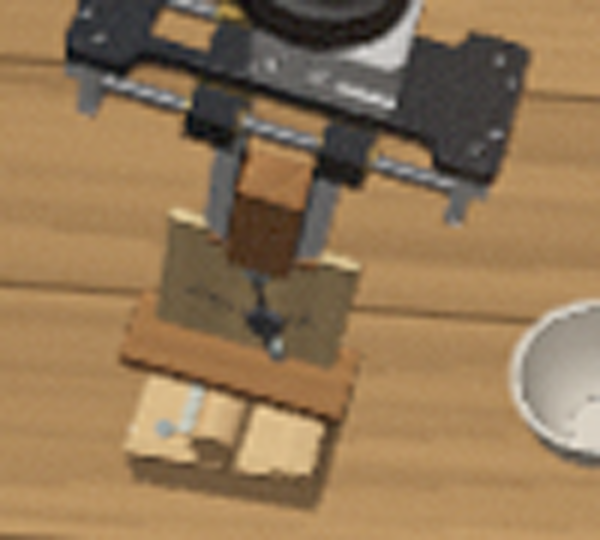

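View pics/w5.png

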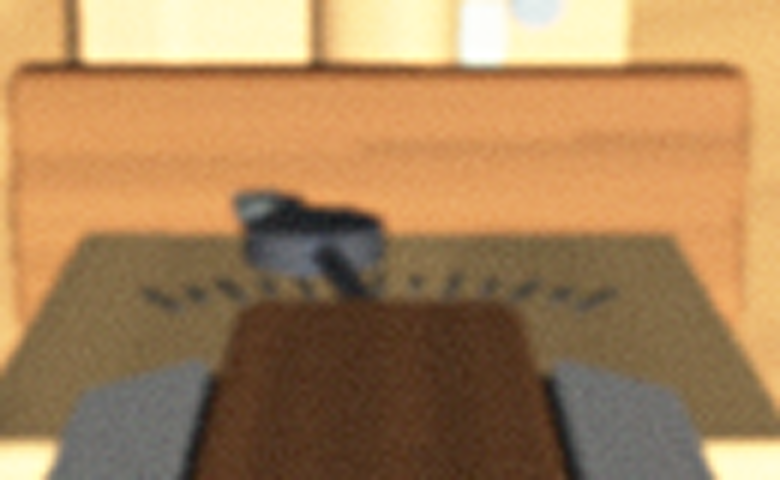

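```bash
python3 -m handwheel '[[[0.8,1,0,0,0,0,-1],[0.8,2,0,0,0,0,-1],[0.8,3,0,0,0,0,-1],[0.8,4,0,0,0,0,-1],[0.8,4,0,0,0,0,-1]]]'; python3 -m handwheel '[[[0,0.5,0,0,0,0,-1],[0,1,0,0,0,0,-1],[0,1,0,0,0,0,-1],[0,1,0,0,0,0,-1]]]'; python3 tgt.py 13.75 0
```

```text
clock: 8.52
eef_pos: [490.3, -142.2, 189.6]
eef_rot: [-1.572, -0.241, -1.673]
wrist_force: [0.2, 0.0, -4.1]
finger_gap: 29.9
clock: 8.85
eef_pos: [490.3, -142.4, 188.6]
eef_rot: [-1.572, -0.241, -1.673]
wrist_force: [0.2, 1.4, -3.3]
finger_gap: 29.9
8.85 [ 490.3 -142.4  188.6] f [ 0.2  1.4 -3.3] gap 29.9
shift [-0.2  1.3  0.2] turn [0.05 0.13 0.04]
```

```bash
python3 -m handwheel '[[[0,0.5,0,0,0,0,-1],[0,1,0,0,0,0,-1],[0,1,0,0,0,0,-1]]]'; python3 -m handwheel '[[[0,0.5,0,0,0,0,-1],[0,1,0,0,0,0,-1],[0,1,0,0,0,0,-1]]]'; python3 tgt.py 13.75 0
```

```text
clock: 9.1
eef_pos: [490.3, -142.7, 187.6]
eef_rot: [-1.572, -0.241, -1.673]
wrist_force: [-0.3, -0.2, -3.5]
finger_gap: 29.8
clock: 9.35
eef_pos: [490.2, -142.9, 186.5]
eef_rot: [-1.572, -0.241, -1.673]
wrist_force: [0.5, 0.8, -3.4]
finger_gap: 29.7
9.35 [ 490.2 -142.9  186.5] f [ 0.5  0.8 -3.4] gap 29.7
shift [-0.2 -0.9  0.3] turn [0.06 0.13 0.04]
```

```bash
python3 -m handwheel '[[[0,0.5,0,0,0,0,-1],[0,1,0,0,0,0,-1],[0,1,0,0,0,0,-1]]]'; python3 -m handwheel '[[[0,0.5,0,0,0,0,-1],[0,1,0,0,0,0,-1],[0,1,0,0,0,0,-1]]]'; python3 tgt.py 13.75 0
```

```text
clock: 9.6
eef_pos: [490.4, -143.0, 186.4]
eef_rot: [-1.571, -0.241, -1.673]
wrist_force: [-2.1, 3.5, 7.4]
finger_gap: 30.0
clock: 9.85
eef_pos: [490.5, -143.0, 186.4]
eef_rot: [-1.571, -0.241, -1.674]
wrist_force: [-4.2, 5.1, 9.1]
finger_gap: 29.7
9.85 [ 490.5 -143.   186.4] f [-4.2  5.1  9.1] gap 29.7
shift [-0.2 -1.  -0.1] turn [-0.04  0.1   0.03]
```

```bash
for i in 1 2 3; do python3 -m handwheel '[[[0,0,0,0,0,0,-1],[0,0,0,0,0,0,-1],[0,0,0,0,0,0,-1],[0,0,0,0,0,0,-1],[0,0,0,0,0,0,-1]]]' | grep -E "pos|force"; done; python3 shot.py 6 150 120; python3 tgt.py 13.75 0
```

```text
eef_pos: [490.7, -143.0, 186.5]
wrist_force: [0.2, 1.4, 2.0]
eef_pos: [490.7, -143.1, 186.4]
wrist_force: [-0.4, 1.1, 1.7]
eef_pos: [490.7, -143.1, 186.5]
wrist_force: [0.6, 0.8, 0.9]
11.2 [ 490.7 -143.1  186.4] f [0.3 1.5 1.2] gap 29.8
shift [-0.2 -1.  -0.2] turn [-0.06  0.1   0.04]
```

View pics/s6.png

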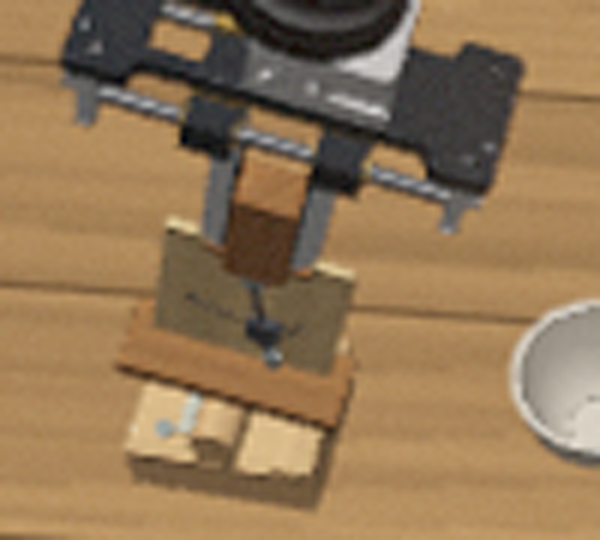

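View pics/w6.png

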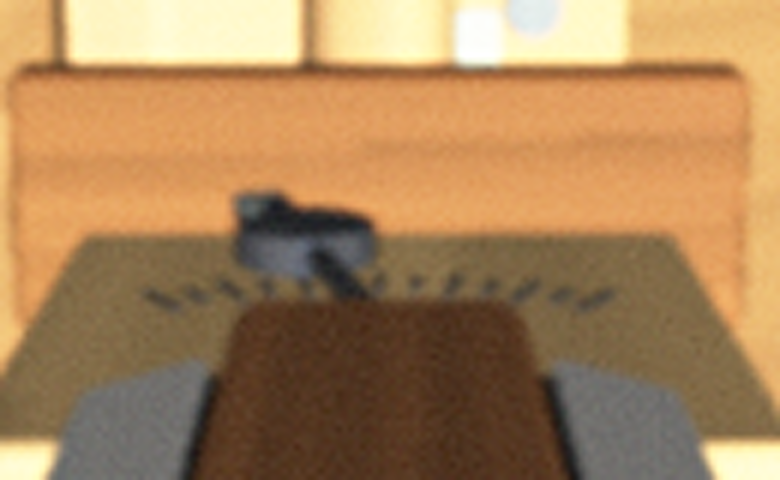

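```bash
python3 - <<'E'
from h import *
G=np.array([[0,-1,0,0],[0,0,-1,129.4],[1,0,0,0],[0,0,0,1.]])
He=imaging.get_calibration("wrist")["hand_eye"];Sc=imaging.get_calibration("scene")["world_from_camera"]
def onplane(n,u,W,xp):
    c=imaging.get_calibration(n);q=cv2.undistortPoints(np.array(u,float).reshape(1,1,2),c["mtx"],c["dist"]).ravel();d=W[:3,:3]@[*q,1];o=W[:3,3]
    return o+d*((xp-o[0])/d[0])
def comps(m,off,mn):
    n,l,st,ce=cv2.connectedComponentsWithStats(m.astype(np.uint8)); return [(st[i].tolist(),(ce[i]+off)) for i in range(1,n) if st[i][4]>=mn]
for k in("3","4","5","6"):
    f=np.load(f"pics/w{k}.npz");p=f['p'].astype(int);a=p[185:209,222:270];W=np.linalg.inv(G)@He
    print(k,"lean",np.degrees(np.arcsin(f['T'][2,0])).round(2))
    m=(a.sum(2)<330)&(a[...,0]-a[...,2]<25)
    for st,ce in comps(m,[222,185],20):
        P=onplane("wrist",ce,W,0);print(" wrist dark",st,ce.round(1),P.round(1),np.arctan2(P[1],92-P[2]).round(3), [np.arcsin(P[1]/r).round(3) for r in(50,53)])
    f=np.load(f"pics/s{k}.npz");p=f['p'].astype(int);W=np.linalg.inv(f['T']@G)@Sc
    u,v=proj("scene",[[0,52*np.sin(.2),92-52*np.cos(.2)]],W)[0].round().astype(int)
    a=p[v-7:v+5,u-10:u+8]; w=np.clip(210-a.sum(2),0,200).astype(float); n_,l,st,ce=cv2.connectedComponentsWithStats((w>0).astype(np.uint8))
    i=1+np.argmax(st[1:,4]); w[l!=i]=0; yy,xx=np.mgrid[:12,:18]; ce=np.array([(w*xx).sum(),(w*yy).sum()])/w.sum()+[u-10,v-7]
    P=onplane("scene",ce,W,0);print(" scene bob",ce.round(2),P.round(1),np.arctan2(P[1],92-P[2]).round(3))
    u,v=proj("scene",[[-3,16.5,24]],W)[0].round().astype(int)
    a=p[v-5:v+6,u-5:u+6]; w=np.clip(a[...,2]-a[...,0]+20,0,200).astype(float)*(a.sum(2)>240); yy,xx=np.mgrid[:11,:11]
    ce=np.array([(w*xx).sum(),(w*yy).sum()])/w.sum()+[u-5,v-5];P=onplane("scene",ce,W,-3);print(" scene tab",ce.round(2),P.round(1),np.arctan2(P[1],92-P[2]).round(3))
E
```

```text
3 lean 0.05
 wrist dark [25, 8, 23, 16, 250] [258.3 200.6] [ 0.  -4.8 35.8] -0.085 [np.float64(-0.095), np.float64(-0.09)]
 scene bob [180.14 158.52] [ 0.  -5.7 46.4] -0.125
 scene tab [189.32 164.03] [-3.  16.  21.7] 0.224
4 lean 12.11
 wrist dark [8, 8, 24, 16, 256] [241.5 200.1] [ 0.   9.1 34.3] 0.156 [np.float64(0.182), np.float64(0.172)]
 scene bob [191.68 166.45] [ 0.   8.6 48.4] 0.194
 scene tab [193.73 170.6 ] [-3.  15.6 24.9] 0.228
5 lean 13.79
 wrist dark [8, 8, 24, 16, 257] [241.6 200.1] [ 0.   9.  34.2] 0.154 [np.float64(0.18), np.float64(0.17)]
 scene bob [193.46 173.36] [ 0.   8.4 48.1] 0.189
 scene tab [195.32 176.18] [-3.  15.  30.7] 0.24
6 lean 13.79
 wrist dark [7, 8, 24, 16, 257] [240.2 200.2] [ 0.  10.1 34.7] 0.175 [np.float64(0.204), np.float64(0.192)]
 scene bob [193.16 174.76] [ 0.   9.5 48.4] 0.214
 scene tab [194.98 178.75] [-3.  16.8 24.3] 0.243
```

```bash
python3 tgt.py 14.45 1; python3 -m handwheel '[[[-0.5,0,0,0,0,-0.2,-1],[-1,0.2,0,0,0,-0.4,-1],[-1.7,0.5,0,0,0,-0.65,-1],[-1.7,0.8,0,0,0,-0.65,-1],[-1.7,0.8,0,0,0,-0.65,-1]]]' 40; python3 tgt.py 14.45 1
```

```text
11.2 [ 490.7 -143.1  186.4] f [0.3 1.5 1.2] gap 29.8
shift [-1.7 -2.  -0.2] turn [-0.06  0.1  -0.66]
clock: 11.62
eef_pos: [491.0, -141.5, 186.0]
eef_rot: [-1.569, -0.253, -1.674]
wrist_force: [-2.3, 3.4, 8.2]
finger_gap: 29.7
11.6167 [ 491.  -141.5  186. ] f [-2.3  3.4  8.2] gap 29.7
shift [-0.1 -2.  -0.4] turn [-0.11  0.1   0.03]
```

```bash
python3 - <<'E'
from cell import read_state,imaging
for i in range(26):
    imaging.camera("top")
    if i%5==0: s=read_state(); print(s['clock'],s['eef_pos'].round(2),s['wrist_force'].round(1),s['eef_rot'].round(3))
E
python3 shot.py 7 150 120;python3 - <<'E'
from h import *
p,d=imaging.camera("top");cv2.imwrite("pics/t7.png",p[:,:,::-1])
G=np.array([[0,-1,0,0],[0,0,-1,129.4],[1,0,0,0],[0,0,0,1.]])
T=tool(read_state())@G; yw=np.radians(-6)
d=T[:3,3]-[487,-176,62]; print("foot rel crown",R.from_euler('z',6,degrees=True).apply(d).round(1))
E
```

```text
11.6667 [ 490.99 -141.57  186.03] [-2.9  3.3  9. ] [-1.569 -0.253 -1.674]
11.9167 [ 490.97 -141.56  186.  ] [-2.8  3.3  8.6] [-1.569 -0.253 -1.674]
12.1667 [ 490.99 -141.58  186.03] [-2.5  3.3  8.6] [-1.569 -0.253 -1.674]
12.4167 [ 490.99 -141.58  186.01] [-1.8  2.2  8.3] [-1.569 -0.253 -1.674]
12.6667 [ 490.97 -141.57  186.  ] [-3.2  3.2  8.7] [-1.569 -0.253 -1.674]
12.9167 [ 490.97 -141.58  186.01] [-1.9  3.2  9.8] [-1.569 -0.253 -1.674]
foot rel crown [ 0.6  2.3 -1.3]
```

View pics/s7.png

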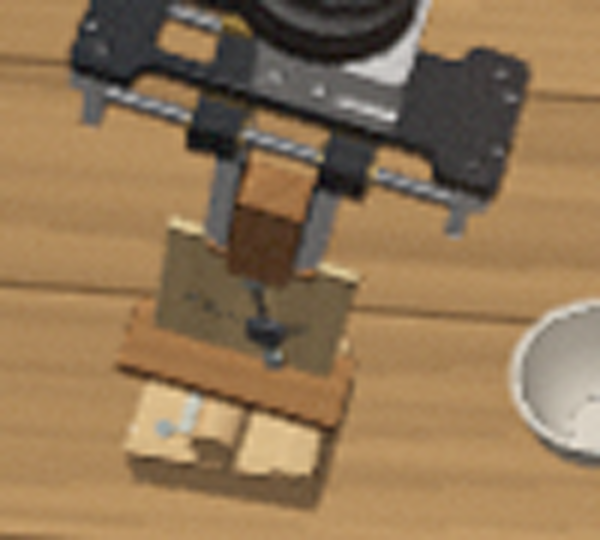

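View pics/w7.png

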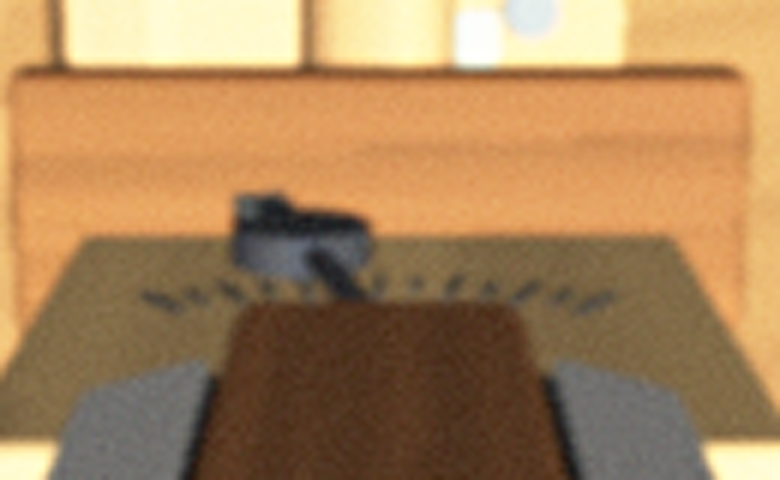

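View pics/t7.png

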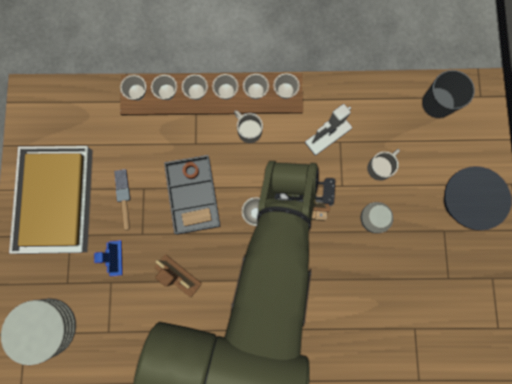

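```bash
python3 -c "
from cell import order,read_state
print(order.sign_off()); s=read_state(); print(s['clock'],s['wrist_force'],s['eef_pos'])"
```

```text
the job is handed in; nothing more can be done
None
the job is handed in; nothing more can be done
```

I took the gauge from the middle bin compartment by its handle and stood its foot on the bearer's crown. It is leaning about 0.253 rad to its +y side and still held in the gripper. I handed the job in at about 13 s; the system gives no verdict.

Last checks before handing in:
- **Contact:** the foot was pressing on the crown with about 12 N, and the arm held still for more than a second.
- **Position:** by the arm's own readings, the middle of the foot was about 1 mm along and 2 mm across from the crown's middle. It was square to within about 0.1°.
- **Surroundings:** the last overhead picture showed the bin parts and bench things in place. The bowl and the bearer were partly hidden behind the arm.

**Pointer on the tab:** I put the tab at 0.238 rad from the wrist camera and 0.22–0.26 rad from the scene camera. The readings of the pointer's bob came out about 0.02–0.03 rad lower than the lean from the arm. I therefore set the lean slightly above 0.24 rad. In the last scene picture the pointer lines up with the tab, and the remaining error should be about 1 mm against the 4 mm allowed.

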